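Unbolt the stub box and lever its heavy flap open

ROBOT

A 6-joint arm with a two-finger parallel gripper is mounted at the origin on the work surface; the furniture and walls round the work are solid. World frame = base frame: x ahead of the robot, y to its left, z up, the work surface at z = 0. Lengths are in m, angles in rad, forces in N, time in s.
With the tool pointing down it reaches from about 0.375 to 0.9 m from the base axis. Payload 3.1 kg.
Tool frame: the origin (TCP) lies on the centre line of the jaws, within the pads' length; the fingertips stand 25 mm ahead of it and the grasp point (between the pads) lies 6 mm ahead of it (robot.nose_length is the y of the fingertips in the tool frame, in m); y points along the fingers, z is the direction in which the jaws open and shut, and the axes are right-handed (so a half turn about y gives the same grasp; the last joint's range is limited). The gripper opens to 87 mm and grips with 3 to 60 N. Pads are 19 mm wide; open, the fingers measure 117 mm over their backs; the gripper's body (75 mm by 190 mm) begins 51 mm behind the grasp point.
Start: joints at [-1.492, 0.527, 1.433, -0, 1.181, -0.178], TCP at [0.159, -0.604, 0.248] pointing down, gripper open.
Joint ranges: [-3.08, 3.08], [-0.75, 2.2], [0.22, 2.44], [-1.43, 4.57], [0, 2.65], [-2.85, 2.85]. Speed limits (rad/s): [2.79, 2.79, 3.14, 3.14, 3.14, 3.14].

INTERFACE

Orientations are given as a unit quaternion [x, y, z, w].
In Python, from rig import robot, eyes, ticket gives the robot as it stands.
- The arm moves only by the tool play_rows, never from a script. Its argument "series" is a list of rows, each a list of 7 numbers: the opening, from 0 (shut) to 1 (fully open), then the shift along the tool's x, y, z scaled (see below), then the turn, a rotation vector about the tool's x, y, z scaled (see below). In form: [[claw, dx, dy, dz, ax, ay, az], ...]. A call has 1 to 12 rows; each row shifts and turns the commanded pose from where the row before left it, along the tool's axes as they then stand; what a row does not reach is not made up. The controller multiplies each number of a shift by 100 mm and each number of a turn by 180 degrees. A row lasts 1/12 s, in which the tool goes at most 41.7 mm and 7.16 degrees, less where a joint would pass 70% of its speed; a pose out of reach is approached as far as the arm can. A call with a number of a shift or a turn outside -1 to 1 is refused whole. A call with a gripper value outside its range is refused whole. The fingers move at their own pace and stop on an object; "grip_force" is the grip in N (left out, the last holds). Time passes only in rows, so rows that do not move let the fingers close. It gives the time, the measured TCP pose, the force and the opening at its end, in the units of the state.
- robot.get_obs(): the state, without advancing time (a new reading comes with each control period).
- eyes.camera(name): name is "side" or "top" or "wrist"; returns the picture (420x560x3 uint8, red, green, blue); there is no depth.
- eyes.camera_params(name): a dict with "K" (3x3 intrinsics, pixels), "rvec" (rotation vector, rad) and "tvec" (3), from world to camera coordinates, as OpenCV has them. Camera axes: x right, y down, z forward; pixel columns grow to the right and rows downward; lengths in m; the calibration is good to about 2 mm. A picture is of the moment at which its call begins: read the wrist's pose just before it. camera_params takes no time and is no camera call; for the wrist camera it gives the pose at the moment of the call.
- ticket.hand_in(): hands the job in, once; it reports no verdict.
The state is a dict: "time": time; "q": joint angles; "joint_velocities": joint speeds; "joint_torque": joint torques, N m; "position": TCP position; "tool_rot": TCP orientation; "ft_force": force on the tool from outside, world axes, zero at the start; "moment": the same for the moment, N m; "grip_width": finger opening in m.
Only numpy, scipy, OpenCV 4.12 (cv2) and the standard library are available. Lean on these libraries where they do the work, as an engineer would, in place of code of your own. Each camera call takes 0.05 s, during which the arm holds its last target.

TASK

Open the welding-rod stub box so that a workmate can empty it: first push the red-knobbed slide bolt all the way back off the flap's lip, then press the black pad of the yellow lever down onto its rubber stop so that the lever raises the heavy flap, and keep it pressed. Finish while still holding the lever down, flap raised. Only push and press with the fingers: the lever stays lying in its saddle, and the loose nut, the loose hex-head bolt and the blue magnet block lying around stay where they are.

Things in the scene. Friction and masses are not known exactly. Their poses are not given: they have to be found in the camera images.
- stub_box: Fixed steel fixture with a green box. Origin on the table, right below the lever's pivot; z up. In its frame the lever runs along y, long end to -y. The box (140 x 104 mm, 68 high) spans y +90 to +194 mm, shut by the flap (top at 80 mm, ribs to 86 mm at x = +-45 mm). Foot plate 6 mm thick, x +-45 mm, y -190 to +60 mm.
- bolt_knob (a point): Centre of the top of the red knob (16 mm diameter, 32 mm high, on an 8 mm high thinner neck) that stands up from the slide bolt's flat bar; 130 mm above the table, bar top at 90 mm. It moves with the bolt along the fixture's -x. Grey pedestal below it: fixture x -108 to -30, y +55 to +85 mm; its bolt guides reach 94 mm.
- bolt (a joint): Slide of the bolt, m, positive along the fixture's -x: 0 = its flat bar lies 16 mm over the flap's lip and locks the flap; clear of the lip from 0.017; stops, fully back, at 0.042. Friction about 1.5 N; stays where it is left.
- flap (a joint): Hinge of the heavy steel flap (about 2.2 kg) along the box's +y edge, rad: 0 = shut, grows as the lip rises; about 0.29 when the lever's pad is down on its stop. It falls shut when the lever is let go.
- flap_lip (a point): Middle of the top edge of the free end of the flap's lip (50 mm wide, 10 mm thick, reaching from the box to fixture y = +59 mm); the lever's short end pushes up under it.
- lever: Loose yellow flat-bar lever, 24 x 244 x 10 mm; origin on its cross pin, 80 mm above the table. At rest its long end slopes up by 0.26 rad (the body frame is level then, y along the fixture's y). Short arm 70 mm, under the flap's lip; pad 150 mm from the pin. About 5 N down on the pad lifts the flap; by its own weight it does not.
- lever_pad (a point): Centre of the top of the black ribbed rubber pad (54 x 54 mm) on the lever's long end, 128 mm above the table at rest, about 46 mm when down on the black rubber stop (24 mm across, top at 25 mm, at fixture y = -145 mm). It swings about the pivot, fixture's x axis.
- lever_pivot (a point): Centre of the lever's cross pin, lying in the open slots of the saddle: two grey cheeks at fixture x = +-20 mm, 8 mm thick, y -25 to +25 mm, 93 mm high.
- big_nut: Loose dark steel hexagon nut, 35 x 39 x 19 mm, lying flat; origin under its centre. Leave alone.
- hex_bolt: Loose steel hexagon-head bolt, 22 x 68 x 19 mm, lying along its own y; origin under its centre. Leave alone.
- magnet_block: Loose blue magnet block, 35 x 51 x 30 mm; origin under its centre. Leave alone.

How it is judged:
On the way, in this order (a step that is already met when the one before it is completed fails the run):
1. the bolt is pushed back while the flap is still shut (value of joint bolt above 0.036 m and value of joint flap below 0.05 rad), for 0.1 s.
2. the lever raises the flap (value of joint flap above 0.2 rad and contact force between the fingers and lever above 1 N), for 0.2 s.
At the end, for the whole second after the job is handed in: The bolt is back by more than 34 of its 42 mm, the flap is raised by 0.24 to 0.45 rad and held still by the lever, whose pad the fingers keep down (pad less than 68 mm above the table, more than 1 N from the fingers), and the lever's pin is still in its saddle (within 10 mm) (value of joint bolt above 0.034 m and value of joint flap between 0.24 and 0.45 rad and z of lever_pad in the frame of stub_box below 0.068 m and contact force between the fingers and lever above 1 N and distance of lever_pivot from where it was at the start of the episode below 0.01 m); the arm keeps its last pose, push and grip.
It fails at once if the lever is lifted out of its saddle (distance of lever_pivot from where it was at the start of the episode above 0.012 m).
It fails at once if the nut is moved by more than 20 mm (distance of big_nut from where it was at the start of the episode above 0.02 m).
It fails at once if the loose bolt is moved by more than 20 mm (distance of hex_bolt from where it was at the start of the episode above 0.02 m).
It fails at once if the magnet block is moved by more than 20 mm (distance of magnet_block from where it was at the start of the episode above 0.02 m).
It also fails if it takes over 38 s, if anything falls off the work surface, if the arm or the gripper's body presses on something with over 40 N, if the wrist force passes 120 N, or if a joint passes its speed limit or range.

## Working session

There is one attempt and no reset: what is moved stays moved. The work goes in short steps, Python scripts to look and compute and a tool call to move; the robot and the scene stay as the last step left them, time stands still between calls to the robot, and variables do not carry over. Pictures are saved under pics/ and viewed, and the job is handed in when it is done.

Besides the shell and the picture viewer there is one more tool, called after "Request:" in YAML: its name, and indented under it one key for each argument. play_rows: Moves the arm, as the interface text tells. Its arguments: {"type":"object","properties":{"series":{"type":"array","items":{"type":"array","items":{"type":"number"}}},"grip_force":{"type":"number"}},"required":["series"]}

```bash
ls; mkdir -p pics; python3 - <<'E'
from rig import robot, eyes, ticket
import cv2, json
print(robot.get_obs())
print(robot.nose_length)
for n in ("side","top","wrist"):
    im=eyes.camera(n); cv2.imwrite(f"pics/{n}0.png",im[:,:,::-1])
    print(n,eyes.camera_params(n))
E
```

```text
pics
{'time': 0.0, 'q': array([-1.49148711e+00,  5.28474893e-01,  1.43391871e+00, -2.90741769e-05,
        1.18135346e+00, -1.78501164e-01]), 'joint_velocities': array([-1.13641920e-04, -6.76367264e-04,  8.27211249e-04,  1.84897574e-05,
        4.89205235e-04, -7.23782230e-04]), 'joint_torque': array([-1.21664165e-03, -4.40044641e+01, -1.76591778e+01,  6.31459057e-02,
        5.80143509e-02, -1.50438709e-04]), 'position': array([ 0.15931818, -0.60365116,  0.24656098]), 'tool_rot': array([-0.09087307,  0.7020004 , -0.70047793,  0.09092961]), 'ft_force': array([ 0.33007551, -0.29990748,  0.48198524]), 'moment': array([ 0.03234454, -0.06228552, -0.04492601]), 'grip_width': 0.08682113620461693}
0.025
side {'K': array([[448.74801933,   0.        , 278.30235434],
       [  0.        , 448.74801933, 211.82435839],
       [  0.        ,   0.        ,   1.        ]]), 'rvec': array([ 2.20577989, -0.3480226 ,  0.14451553]), 'tvec': array([-0.58024958,  0.24040729,  0.79481401])}
top {'K': array([[530.96298918,   0.        , 278.77106125],
       [  0.        , 530.96298918, 208.63528572],
       [  0.        ,   0.        ,   1.        ]]), 'rvec': array([ 2.13382854, -2.18043983,  0.0975895 ]), 'tvec': array([0.06535298, 0.61316239, 0.9459074 ])}
wrist {'K': array([[295.74647714,   0.        , 280.03019399],
       [  0.        , 295.74647714, 209.43871776],
       [  0.        ,   0.        ,   1.        ]]), 'rvec': array([-2.28768095,  1.76196526,  0.27365078]), 'tvec': array([-0.62403001, -0.03572574,  0.3928706 ])}
```

View pics/top0.png

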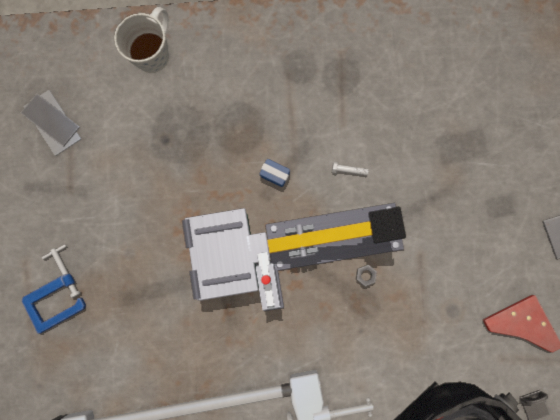

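View pics/side0.png

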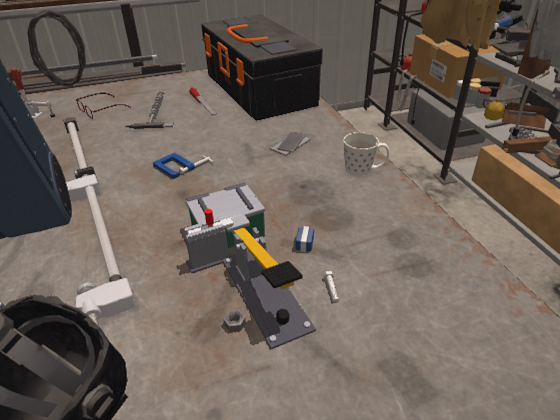

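View pics/wrist0.png

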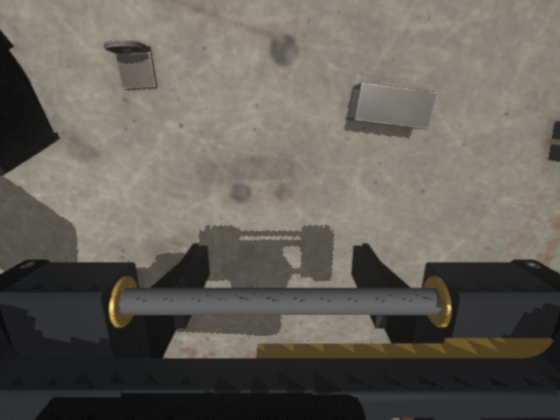

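The top view shows the box on the left, the red knob top at about (266,280), the yellow lever running right, and its black pad at about (388,224). The nut is at (366,275), the hex bolt at (350,169) and the blue block at (275,172). The side view shows the knob at (209,215) and the pad at (283,274).

```bash
cat > h.py <<'E'
import numpy as np, cv2
from scipy.spatial.transform import Rotation as R
def ray(p,uv,z):
    Rm=cv2.Rodrigues(p['rvec'])[0]; t=p['tvec']
    c=-Rm.T@t; d=Rm.T@np.linalg.inv(p['K'])@np.array([uv[0],uv[1],1.])
    return c+d*(z-c[2])/d[2]
def proj(p,X): return cv2.projectPoints(np.array(X,float).reshape(-1,3),p['rvec'],p['tvec'],p['K'],None)[0][:,0]
def blobs(m,minA=30):
    n,l,s,c=cv2.connectedComponentsWithStats(m.astype(np.uint8))
    return [(s[i].tolist(),c[i].round(1).tolist()) for i in range(1,n) if s[i][4]>minA]
E
python3 - <<'E'
from rig import eyes
from h import *
p=eyes.camera_params("top"); ps=eyes.camera_params("side")
im=cv2.imread("pics/top0.png"); h=cv2.cvtColor(im,cv2.COLOR_BGR2HSV)
red=((h[...,0]<8)|(h[...,0]>172))&(h[...,1]>170)&(h[...,2]>90)
print("red",blobs(red,15))
yel=(h[...,0]>18)&(h[...,0]<32)&(h[...,1]>170)&(h[...,2]>90)
print("yel",blobs(yel,100))
blk=(h[...,2]<40); blk[:190]=0; blk[260:]=0
for b in blobs(blk,200): print("blk",b)
pad=np.zeros_like(blk);pad[205:245,366:408]=blk[205:245,366:408]
ys,xs=np.nonzero(cv2.morphologyEx(pad.astype(np.uint8),cv2.MORPH_OPEN,np.ones((5,5)))); r=cv2.minAreaRect(np.c_[xs,ys].astype(np.float32));print(r)
print("pad",ray(p,r[0],.128))
ys,xs=np.nonzero(yel); (vx,vy,x0,y0)=cv2.fitLine(np.c_[xs,ys].astype(np.float32),cv2.DIST_L2,0,.01,.01).ravel()
print("yel line",vx,vy,x0,y0, ray(p,(xs.min(),y0+(xs.min()-x0)*vy/vx),.07))
for n,uv,z in(("nut",(366,275),.019),("hex",(350,169),.015),("mag",(275,172),.03),("knob",(266,280),.13)): print(n,ray(p,uv,z))
ims=cv2.imread("pics/side0.png"); hs=cv2.cvtColor(ims,cv2.COLOR_BGR2HSV)
reds=((hs[...,0]<8)|(hs[...,0]>172))&(hs[...,1]>170)&(hs[...,2]>90)
print("sidered",blobs(reds,15))
crop=cv2.resize(im[180:330,170:430],None,fx=3,fy=3,interpolation=cv2.INTER_CUBIC); cv2.imwrite("pics/c1.png",crop)
cv2.imwrite("pics/c2.png",cv2.resize(ims[170:350,160:360],None,fx=3.3,fy=3.3,interpolation=cv2.INTER_CUBIC))
E
```

```text
red [([262, 277, 8, 7, 40], [265.8, 280.0])]
yel [([268, 222, 105, 31, 1378], [319.8, 236.7])]
((0.0, 0.0), (0.0, 0.0), 0.0)
pad [0.9844143 0.5333275 0.128    ]
yel line 0.98434395 -0.1762584 319.80698 236.73802 [0.54461756 0.07184256 0.07      ]
nut [ 0.489442   -0.10582831  0.019     ]
hex [ 0.68881015 -0.08384472  0.015     ]
mag [0.6837723  0.05777685 0.03      ]
knob [0.48675008 0.07383535 0.13      ]
sidered [([404, 59, 7, 5, 25], [407.0, 61.0]), ([190, 88, 9, 9, 46], [193.8, 91.8]), ([205, 209, 8, 16, 100], [208.6, 216.4])]
```

View pics/c1.png

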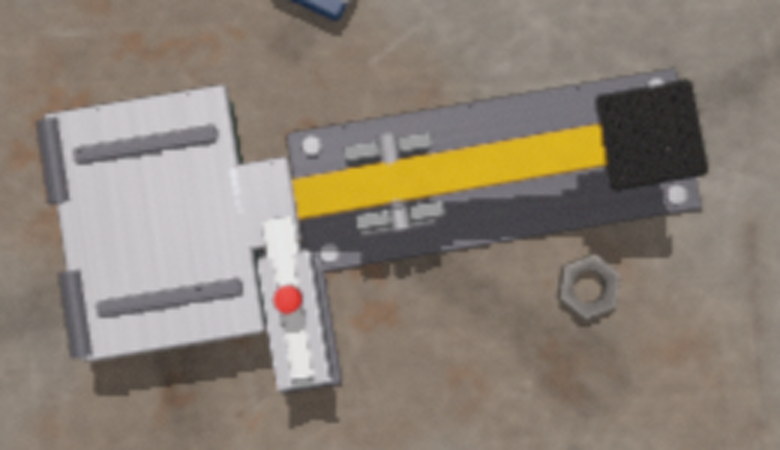

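View pics/c2.png

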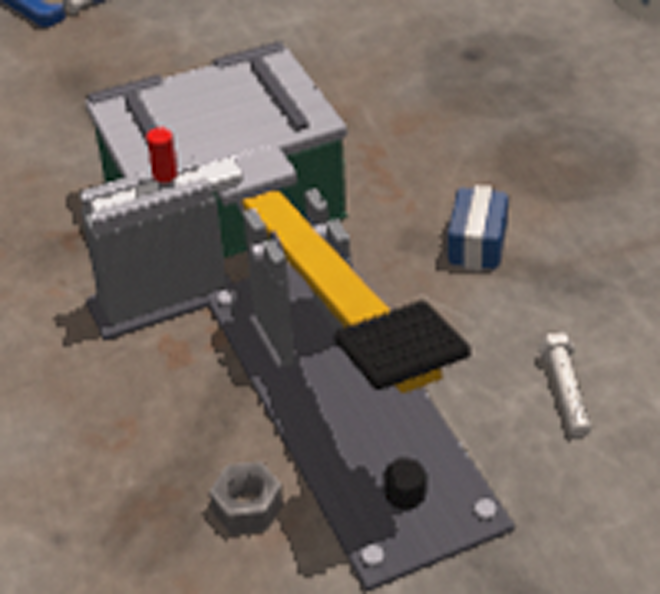

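```bash
python3 - <<'E'
from rig import eyes
from h import *
p=eyes.camera_params("top"); ps=eyes.camera_params("side")
pad=ray(p,(387.3,225),.128); piv=ray(p,(301.3,240.6),.08); knob=ray(p,(265.8,280),.13)
yl=[ray(p,(170+a/3,180+b/3),z) for a,b,z in((296,198,.066),(604,145,.115))]
d=piv-pad; print(pad,piv,np.hypot(*d[:2]),"pad dist expected ~.145"); 
print("ang lever", np.degrees(np.arctan2(d[1],d[0])), "yl",np.degrees(np.arctan2(*(yl[0]-yl[1])[[1,0]])))
# foot plate corners: (290,133)?? top edge y=+60 hidden; near edges
e=[ray(p,(170+a/3,180+b/3),.006) for a,b in((290,133),(675,70),(700,210))]
print("plate",e,np.degrees(np.arctan2(*(e[0]-e[1])[[1,0]])))
f=np.radians(np.degrees(np.arctan2(d[1],d[0])))
yh=d[:2]/np.hypot(*d[:2]); xh=np.array([yh[1],-yh[0]])
k=knob[:2]-piv[:2]; print("knob",knob,"fix",k@xh,k@yh,"xh",xh,"yh",yh)
# two-view check
def c(p,uv):
    Rm=cv2.Rodrigues(p['rvec'])[0]; return Rm,-Rm.T@p['tvec'],Rm.T@np.linalg.inv(p['K'])@np.array([*uv,1.])
print(proj(ps,[knob,pad,piv]))
# knob triangulated against side (208.6-ish, top ~ (208,211))
P=[np.array(q['K'])@np.c_[cv2.Rodrigues(q['rvec'])[0],q['tvec']] for q in(p,ps)]
for a,b in(((265.8,280),(160+160/3.3,170+136/3.3)),((387.3,225),(160+403/3.3,170+344/3.3))):
    X=cv2.triangulatePoints(P[0],P[1],np.array(a),np.array(b)); print((X[:3]/X[3]).ravel())
from rig import robot
o=robot.get_obs(); print(R.from_quat(o['tool_rot']).as_matrix())
E
```

```text
[ 0.57287439 -0.12849348  0.128     ] [0.55242226 0.01316347 0.08      ] 0.14312575099561983 pad dist expected ~.145
ang lever 98.2154707953005 yl 97.8298882622681
plate [array([0.58809929, 0.07607823, 0.006     ]), array([ 0.62256618, -0.16753071,  0.006     ]), array([ 0.53423619, -0.17919529,  0.006     ])] 98.0530134883291
knob [0.48675668 0.07416343 0.13      ] fix -0.05627504440112074 0.06975732161635557 xh [0.98973768 0.14289618] yh [-0.14289618  0.98973768]
[[206.75272016 211.08824689]
 [279.670365   272.14742071]
 [248.4030818  242.65394956]]
[0.48811502 0.07403665 0.12918731]
[ 0.57463962 -0.12968954  0.12315808]
[[-9.66966334e-01 -1.14580151e-04  2.54904093e-01]
 [-2.54903934e-01  1.63757630e-03 -9.66964996e-01]
 [-3.06629907e-04 -9.99998653e-01 -1.61268809e-03]]
```

Request:
play_rows:
  series:
    - [0, 0, 0, 0, 0, 0.037, 0]
    - [0, -0.1, -0.2, 0, 0, 0, 0]
    - [0, -0.3, -0.2, 0, 0, 0, 0]
    - [0, -0.4, -0.1, 0, 0, 0, 0]
    - [0, -0.4, 0, 0, 0, 0, 0]
    - [0, -0.4, 0, 0, 0, 0, 0]
    - [0, -0.4, 0, 0, 0, 0, 0]
    - [0, -0.4, 0, 0, 0, 0, 0]
    - [0, -0.4, 0, 0, 0, 0, 0]
    - [0, -0.3, 0, 0, 0, 0, 0]
    - [0, -0.2, 0, 0, 0, 0, 0]
    - [0, 0, 0, 0, 0, 0, 0]
  grip_force: 20

```text
time: 1.15
position: [0.4908, -0.5556, 0.2964]
tool_rot: [-0.051, 0.706, -0.705, 0.053]
ft_force: [0.4, -0.5, 0.2]
grip_width: 0.0148
```

```bash
cat >> h.py <<'E'
PIV=np.array([.5525,.0132]);XH=np.array([.990,.141]);YH=np.array([-.141,.990])
def st():
    from rig import robot
    o=robot.get_obs(); M=R.from_quat(o['tool_rot']).as_matrix(); r=o['position'][:2]-PIV
    F=o['ft_force']
    print("t",round(o['time'],2),"fix",r@XH,r@YH,"z",o['position'][2],"toolx",M[:,0].round(3),"tooly",M[:,1].round(3),"F fix",(F[:2]@XH).round(2),(F[:2]@YH).round(2),F[2].round(2),"w",o['grip_width'])
E
python3 -c "
from h import *;st()"
```

```text
t 1.15 fix -0.1412993346646503 -0.5543890487241876 z 0.2963836854041792 toolx [-0.989 -0.146 -0.002] tooly [ 0.002  0.001 -1.   ] F fix 0.36 -0.57 0.22 w 0.014797610189286317
```

Request:
play_rows:
  series:
    - [0, 0, 0, -0.2, 0, 0, 0]
    - [0, -0.1, 0, -0.39, 0, 0, 0]
    - [0, -0.1, 0, -0.39, 0, 0, 0]
    - [0, -0.1, 0, -0.39, 0, 0, 0]
    - [0, -0.1, 0, -0.39, 0, 0, 0]
    - [0, -0.1, 0, -0.39, 0, 0, 0]
    - [0, -0.1, 0, -0.39, 0, 0, 0]
    - [0, -0.1, 0, -0.39, 0, 0, 0]
    - [0, -0.1, 0, -0.39, 0, 0, 0]
    - [0, -0.1, 0, -0.39, 0, 0, 0]
    - [0, -0.1, 0, -0.39, 0, 0, 0]
    - [0, -0.1, 0, -0.39, 0, 0, 0]

```text
time: 2.15
position: [0.5307, -0.0964, 0.2975]
tool_rot: [0.05, -0.705, 0.705, -0.049]
ft_force: [0.2, -0.5, 0.2]
grip_width: 0.0006
```

Request:
play_rows:
  series:
    - [0, -0.1, 0, -0.39, 0, 0, 0]
    - [0, -0.1, 0, -0.39, 0, 0, 0]
    - [0, 0, 0, -0.39, 0, 0, 0]
    - [0, 0, 0, -0.3, 0, 0, 0]
    - [0, 0, 0, -0.1, 0, 0, 0]
    - [0, 0, 0, 0, 0, 0, 0]

```text
time: 2.65
position: [0.5281, 0.0622, 0.2975]
tool_rot: [-0.052, 0.705, -0.705, 0.051]
ft_force: [0.4, -0.3, 0.4]
grip_width: 0.0003
```

```bash
python3 -c "
from h import *;st()
from rig import eyes
for n in('top','wrist','side'):cv2.imwrite(f'pics/{n}1.png',eyes.camera(n)[:,:,::-1])"
```

```text
t 2.65 fix -0.01721433141155288 0.05192785562570584 z 0.2974820688148576 toolx [-0.99  -0.144  0.001] tooly [-0.001 -0.    -1.   ] F fix 0.33 -0.36 0.44 w 0.0002972408754316518
```

View pics/wrist1.png

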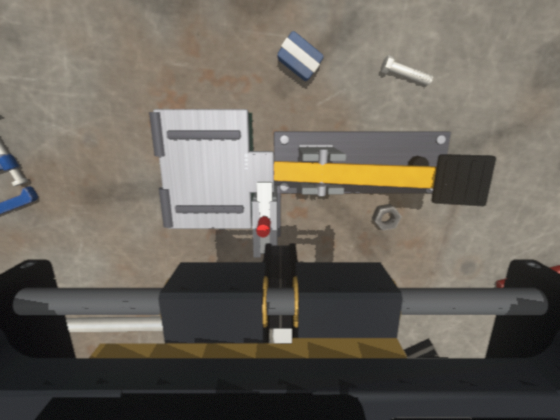

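View pics/side1.png

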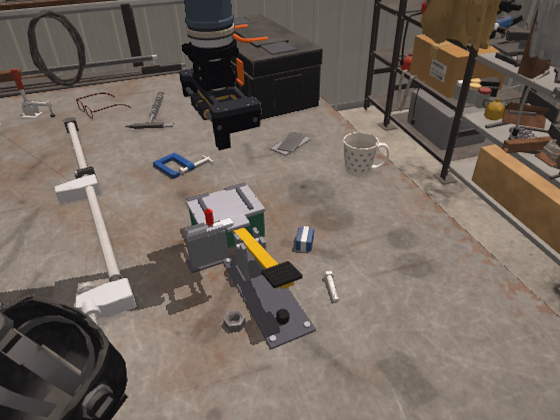

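In the wrist view the knob is at (263,228), left of the closed fingers at (281,250), so the fingers still have to move to +y. I'll check the knob from this view.

```bash
python3 -c "
from h import *;st()
from rig import eyes
p=eyes.camera_params('wrist')
im=cv2.imread('pics/wrist1.png');h=cv2.cvtColor(im,cv2.COLOR_BGR2HSV)
red=((h[...,0]<8)|(h[...,0]>172))&(h[...,1]>170)&(h[...,2]>60);red[:,:200]=0;red[:,330:]=0
print(blobs(red,10))
cv2.imwrite('pics/wc.png',cv2.resize(im[190:270,220:310],None,fx=6,fy=6,interpolation=cv2.INTER_CUBIC))
for uv in((263,224),(263,227)):
  X=ray(p,uv,.13)[:2]-PIV;print(X@XH,X@YH)
X=ray(p,(463,180),.128)[:2]-PIV;print('pad',X@XH,X@YH)
"
```

```text
t 2.8 fix -0.01622759492152681 0.04852709500046273 z 0.29758269014700545 toolx [-0.99 -0.14 -0.  ] tooly [ 0.    -0.001 -1.   ] F fix -0.75 -0.55 -0.33 w 0.0005963777205283392
[([257, 224, 12, 12, 112], [262.7, 229.3])]
-0.04517276553798459 0.06724750924866031
-0.048696841358664304 0.06731194447494043
pad 0.0033308344781819055 -0.14485535417621878
```

View pics/wc.png

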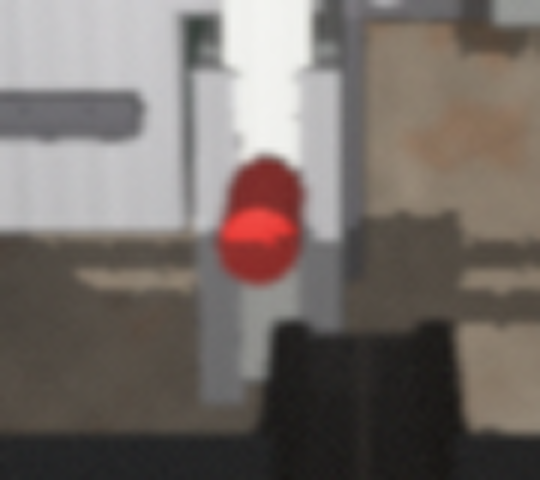

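Request:
play_rows:
  series:
    - [0, 0, 0, -0.1, 0, 0, 0]
    - [0, 0, 0, -0.1, 0, 0, 0]
    - [0, 0, 0.2, 0, 0, 0, 0]
    - [0, 0, 0.35, 0, 0, 0, 0]
    - [0, 0, 0.35, 0, 0, 0, 0]
    - [0, 0, 0.3, 0, 0, 0, 0]
    - [0, 0, 0.2, 0, 0, 0, 0]
    - [0, 0, 0.1, 0, 0, 0, 0]
    - [0, 0, 0.1, 0, 0, 0, 0]
    - [0, 0, 0, 0, 0, 0, 0]

```text
time: 3.63
position: [0.526, 0.0803, 0.1363]
tool_rot: [-0.051, 0.705, -0.705, 0.049]
ft_force: [-0.1, 0.7, -0.7]
grip_width: 0.0007
```

```bash
python3 -c "
from h import *;st()
from rig import eyes
a=eyes.camera('side')[:,:,::-1]; b=eyes.camera('top')[:,:,::-1]
cv2.imwrite('pics/s2.png',np.hstack([cv2.resize(a[150:300,150:300],(400,400)),cv2.resize(b[200:330,180:310],(400,400))]));st()"
```

```text
t 3.63 fix -0.016795085712319354 0.07012678594163 z 0.13630736735311358 toolx [-0.99  -0.141  0.002] tooly [-0.002  0.    -1.   ] F fix 0.02 0.73 -0.65 w 0.0007219672956709044
t 3.73 fix -0.015565714672413213 0.06996463891655975 z 0.13820778943025713 toolx [-0.99  -0.141 -0.001] tooly [ 0.001 -0.    -1.   ] F fix 0.99 -0.29 0.72 w 0.0004800981578252897
```

View pics/s2.png

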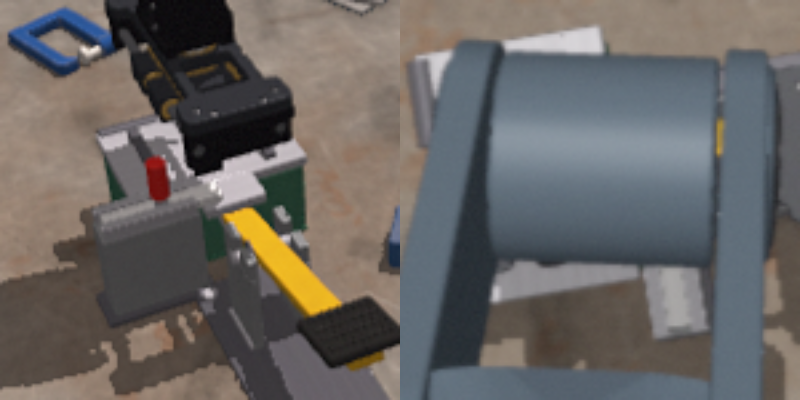

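The fingers stand beside the knob on the +x side, above the bar and clear of it.

Request:
play_rows:
  series:
    - [0, 0, 0.07, 0, 0, 0, 0]
    - [0, 0.1, 0, 0, 0, 0, 0]
    - [0, 0.08, 0, 0, 0, 0, 0]
    - [0, 0.06, 0, 0, 0, 0, 0]
    - [0, 0.06, 0, 0, 0, 0, 0]
    - [0, 0.06, 0, 0, 0, 0, 0]
    - [0, 0.06, 0, 0, 0, 0, 0]
    - [0, 0.06, 0, 0, 0, 0, 0]
    - [0, 0, 0, 0, 0, 0, 0]

```text
time: 4.48
position: [0.4773, 0.0734, 0.1307]
tool_rot: [0.051, -0.705, 0.705, -0.05]
ft_force: [0.4, -0.3, 0.8]
grip_width: 0.0005
```

```bash
python3 -c "
from h import *;st()
from rig import eyes
a=eyes.camera('side')[:,:,::-1]
cv2.imwrite('pics/s3.png',cv2.resize(a[150:300,150:300],(600,600)));st()"
```

```text
t 4.48 fix -0.06594847819878367 0.07015469703551115 z 0.13067514583262235 toolx [-0.99  -0.141  0.002] tooly [-0.002 -0.    -1.   ] F fix 0.36 -0.4 0.8 w 0.0005103956345471787
t 4.53 fix -0.06561328821924549 0.07020200534625574 z 0.13058961477883474 toolx [-0.99  -0.141  0.002] tooly [-0.002 -0.    -1.   ] F fix -0.28 0.52 0.69 w 0.00047882937103585276
```

View pics/s3.png

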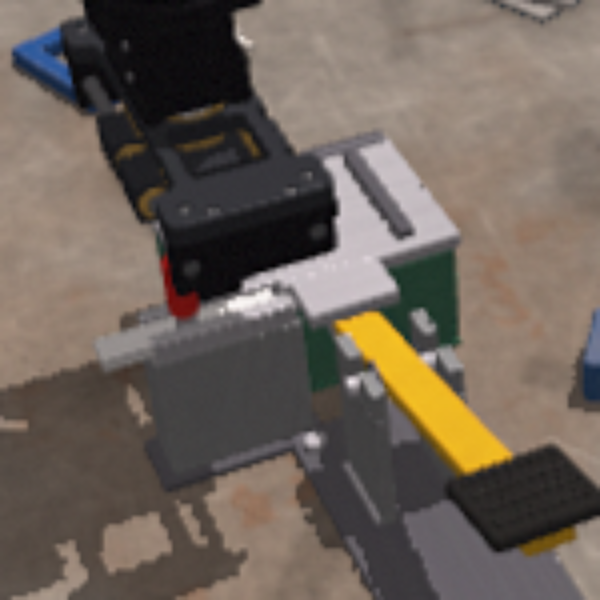

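The bolt bar now sticks out of the pedestal on the -x side, so I'll keep pushing toward the stop.

Request:
play_rows:
  series:
    - [0, 0.05, 0, 0, 0, 0, 0]
    - [0, 0.05, 0, 0, 0, 0, 0]
    - [0, 0.03, 0, 0, 0, 0, 0]
    - [0, 0, 0, 0, 0, 0, 0]

```text
time: 4.87
position: [0.4654, 0.0716, 0.1305]
tool_rot: [0.05, -0.705, 0.705, -0.05]
ft_force: [0.3, 0.2, 1.4]
grip_width: 0.0004
```

```bash
python3 -c "
from h import *;st()"
```

```text
t 4.87 fix -0.07800424520384737 0.07007192973457828 z 0.13054022918031163 toolx [-0.99  -0.141  0.001] tooly [-0.001 -0.    -1.   ] F fix 0.31 0.13 1.38 w 0.0003508435145639986
```

Request:
play_rows:
  series:
    - [0, 0.02, 0, 0, 0, 0, 0]
    - [0, 0, 0, 0, 0, 0, 0]

```text
time: 5.03
position: [0.4651, 0.0714, 0.1307]
tool_rot: [0.049, -0.705, 0.705, -0.051]
ft_force: [3.9, 1.5, -1.0]
grip_width: 0.001
```

Request:
play_rows:
  series:
    - [0, 0.02, 0, 0, 0, 0, 0]
    - [0, 0, 0, 0, 0, 0, 0]

```text
time: 5.2
position: [0.465, 0.0713, 0.1308]
tool_rot: [-0.047, 0.705, -0.705, 0.052]
ft_force: [6.1, 1.3, -4.0]
grip_width: -0.0
```

```bash
python3 -c "
from h import *;st()"
```

```text
t 5.2 fix -0.07846495387593298 0.06989094434872538 z 0.13081742399365726 toolx [-0.99  -0.14  -0.007] tooly [ 0.007  0.001 -1.   ] F fix 6.23 0.38 -4.02 w -3.583737739426226e-06
```

The bolt has reached its end stop: the TCP no longer moves and the force rises to 6 N. I'll back off, lift and verify.

Request:
play_rows:
  series:
    - [0, -0.1, 0, 0, 0, 0, 0]
    - [0, -0.1, 0, 0, 0, 0, 0]
    - [0, 0, -0.2, 0, 0, 0, 0]
    - [0, 0, -0.35, 0, 0, 0, 0]
    - [0, 0, -0.35, 0.2, 0, 0, 0]
    - [0, -0.2, -0.2, 0.35, 0, 0, 0]
    - [0, -0.2, 0, 0.4, 0, 0, 0]
    - [0, -0.2, 0, 0.4, 0, 0, 0]
    - [0, 0, 0, 0.35, 0, 0, 0]
    - [0, 0, 0, 0.25, 0, 0, 0]
    - [0, 0, 0, 0.15, 0, 0, 0]
    - [0, 0, 0, 0, 0, 0, 0]

```text
time: 6.2
position: [0.5658, -0.1209, 0.2385]
tool_rot: [0.049, -0.705, 0.706, -0.048]
ft_force: [-0.1, -0.3, 0.8]
grip_width: 0.0003
```

```bash
python3 -c "
from h import *;st()
from rig import eyes
p=eyes.camera_params('wrist')
c=eyes.camera('wrist')[:,:,::-1]
a=eyes.camera('side')[:,:,::-1]
cv2.imwrite('pics/w4.png',c)
cv2.imwrite('pics/s4.png',cv2.resize(a[150:350,150:350],(600,600)));st()
ps=eyes.camera_params('side')
h=cv2.cvtColor(np.ascontiguousarray(a),cv2.COLOR_BGR2HSV)
red=((h[...,0]<8)|(h[...,0]>172))&(h[...,1]>170)&(h[...,2]>90);red[:150]=0
print(blobs(red,15))
for x in (-.056,-.098):
  q=PIV+x*XH+.0697*YH; print(proj(ps,[*q,.114]))
"
```

```text
t 6.2 fix -0.0057017163029642005 -0.13462140978113715 z 0.23852869568321863 toolx [-0.99  -0.138  0.001] tooly [-0.001 -0.    -1.   ] F fix -0.16 -0.27 0.84 w 0.0003153743067901612
t 6.3 fix -0.006270286847664871 -0.1309852118433496 z 0.23848832335857226 toolx [-0.99  -0.14   0.002] tooly [-0.002  0.002 -1.   ] F fix 0.75 0.62 -0.33 w 0.0006333867365492768
[([185, 214, 9, 17, 115], [188.9, 222.1])]
[[207.91732532 217.37842442]]
[[187.41854774 223.41964049]]
```

View pics/s4.png

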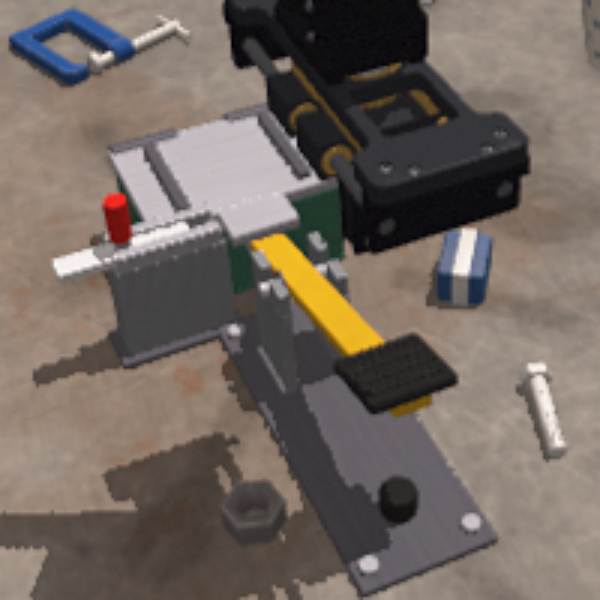

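View pics/w4.png

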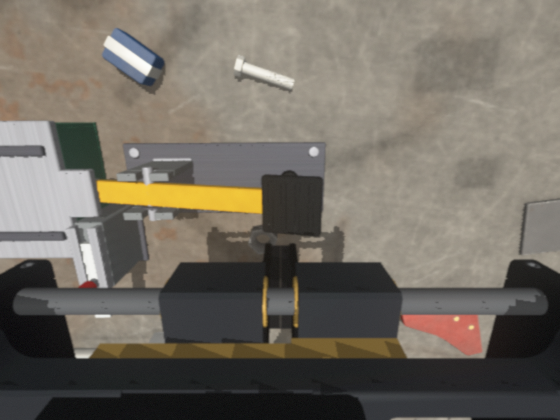

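The bolt is fully back: the side-view knob centroid moved 19.7 px of the 20.5 px expected for full travel. The loose parts look untouched. Next I'll go over the pad, at about (292,205) in the wrist view.

Request:
play_rows:
  series:
    - [0, -0.06, 0, 0.13, 0, 0, 0]
    - [0, 0, 0.2, 0, 0, 0, 0]
    - [0, 0, 0.25, 0, 0, 0, 0]
    - [0, 0, 0.15, 0, 0, 0, 0]
    - [0, 0, 0.05, 0, 0, 0, 0]
    - [0, 0, 0, 0, 0, 0, 0]

```text
time: 6.8
position: [0.572, -0.1278, 0.1726]
tool_rot: [-0.052, 0.706, -0.704, 0.049]
ft_force: [0.4, -0.0, 0.1]
grip_width: 0.0003
```

```bash
python3 -c "
from h import *;st()
from rig import eyes
a=eyes.camera('side')[:,:,::-1]
cv2.imwrite('pics/s5.png',cv2.resize(a[170:370,170:370],(600,600)));st()"
```

```text
t 6.8 fix -0.0006011654394813182 -0.1422907891632816 z 0.17263911313840188 toolx [-0.99  -0.143  0.004] tooly [-0.004  0.002 -1.   ] F fix 0.38 -0.07 0.12 w 0.00029257380847571635
t 6.85 fix 0.00027924521928051585 -0.14314147929598622 z 0.173879950221127 toolx [-0.99  -0.143  0.001] tooly [-0.002  0.001 -1.   ] F fix -0.64 0.6 0.59 w 0.0007108176366478418
```

View pics/s5.png

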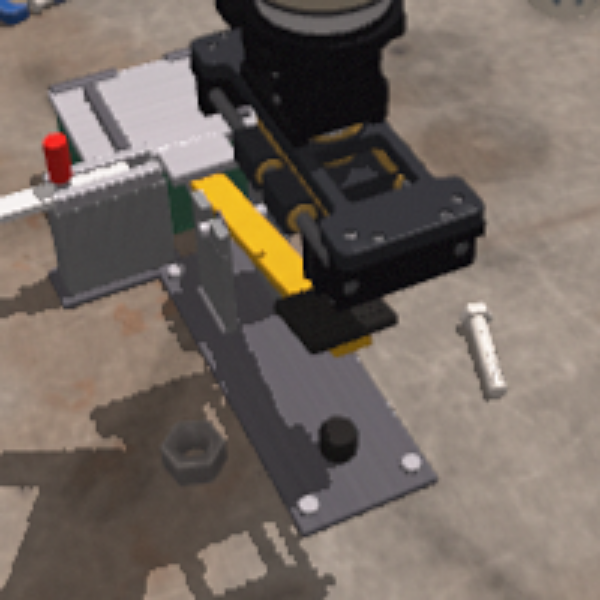

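The fingers are over the middle of the pad. I'll press down slowly.

Request:
play_rows:
  series:
    - [0, 0, 0.1, 0, 0, 0, 0]
    - [0, 0, 0.06, 0, 0, 0, 0]
    - [0, 0, 0.06, 0, 0, 0, 0]
    - [0, 0, 0.06, 0, 0, 0, 0]
    - [0, 0, 0.06, 0, 0, 0, 0]
    - [0, 0, 0, 0, 0, 0, 0]

```text
time: 7.35
position: [0.5736, -0.1305, 0.1394]
tool_rot: [0.05, -0.705, 0.705, -0.05]
ft_force: [0.9, -1.2, 2.6]
grip_width: 0.0006
```

```bash
python3 -c "
from h import *;st()"
```

```text
t 7.35 fix 0.000649632815793616 -0.14522681725374406 z 0.1393919691983528 toolx [-0.99  -0.141 -0.   ] tooly [ 0. -0. -1.] F fix 0.68 -1.29 2.65 w 0.0005979516630394388
```

Request:
play_rows:
  series:
    - [0, 0, 0.08, 0.01, 0, 0, 0]
    - [0, 0, 0.08, 0.01, 0, 0, 0]
    - [0, 0, 0.08, 0.01, 0, 0, 0]
    - [0, 0, 0.08, 0, 0, 0, 0]
    - [0, 0, 0.08, 0, 0, 0, 0]
    - [0, 0, 0.08, 0, 0, 0, 0]
    - [0, 0, 0.06, 0, 0, 0, 0]
    - [0, 0, 0, 0, 0, 0, 0]

```text
time: 8.02
position: [0.5729, -0.1322, 0.0842]
tool_rot: [-0.051, 0.706, -0.705, 0.049]
ft_force: [1.0, -1.4, 1.7]
grip_width: 0.0006
```

```bash
python3 -c "
from h import *;st()
from rig import eyes
a=eyes.camera('side')[:,:,::-1]
cv2.imwrite('pics/s6.png',cv2.resize(a[150:350,150:350],(600,600)));st()"
```

```text
t 8.02 fix -0.00030268347386882844 -0.14682697503971873 z 0.08422330713454174 toolx [-0.99  -0.14   0.002] tooly [-0.003  0.002 -1.   ] F fix 0.81 -1.51 1.66 w 0.000611581564508718
t 8.07 fix -0.00048607943372168486 -0.14655301263980972 z 0.08465101788877329 toolx [-0.99  -0.141  0.003] tooly [-0.003  0.002 -1.   ] F fix 0.44 -0.21 -0.09 w 0.0008009905377019651
```

View pics/s6.png

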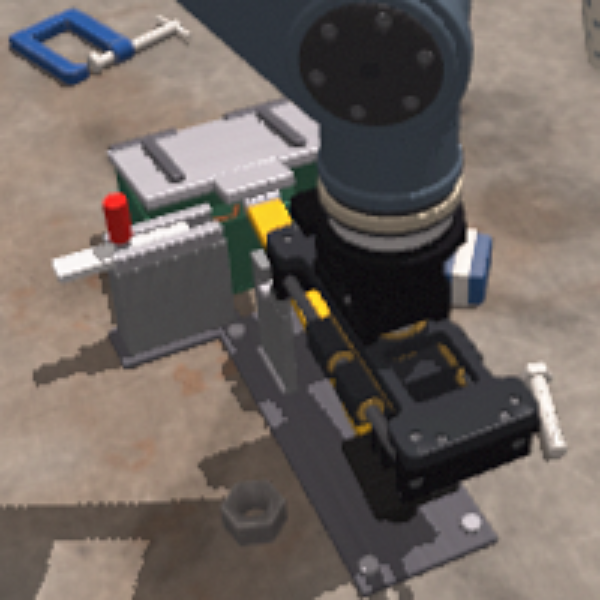

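The flap has risen and the pad is nearly down. I'll press on to the stop, watching the force.

Request:
play_rows:
  series:
    - [0, 0, 0.05, 0, 0, 0, 0]
    - [0, 0, 0.04, 0, 0, 0, 0]
    - [0, 0, 0.03, 0, 0, 0, 0]
    - [0, 0, 0, 0, 0, 0, 0]

```text
time: 8.4
position: [0.5731, -0.1317, 0.0752]
tool_rot: [-0.051, 0.706, -0.705, 0.049]
ft_force: [-2.6, 2.6, 12.9]
grip_width: 0.0007
```

Request:
play_rows:
  series:
    - [0, 0, 0.02, 0, 0, 0, 0]
    - [0, 0, 0, 0, 0, 0, 0]

```text
time: 8.57
position: [0.5732, -0.1317, 0.0749]
tool_rot: [-0.05, 0.706, -0.705, 0.05]
ft_force: [-4.3, 3.5, 22.7]
grip_width: 0.0001
```

Request:
play_rows:
  series:
    - [0, 0, 0.02, 0, 0, 0, 0]
    - [0, 0, 0, 0, 0, 0, 0]

```text
time: 8.73
position: [0.5733, -0.1317, 0.0745]
tool_rot: [-0.05, 0.706, -0.705, 0.05]
ft_force: [-5.9, 5.8, 33.2]
grip_width: 0.0003
```

It's on the stop, and the force rises steeply there. I'll relax to a moderate push, settle and check.

Request:
play_rows:
  series:
    - [0, 0, -0.02, 0, 0, 0, 0]
    - [0, 0, 0, 0, 0, 0, 0]
    - [0, 0, 0, 0, 0, 0, 0]
    - [0, 0, 0, 0, 0, 0, 0]
    - [0, 0, 0, 0, 0, 0, 0]
    - [0, 0, 0, 0, 0, 0, 0]
    - [0, 0, 0, 0, 0, 0, 0]
    - [0, 0, 0, 0, 0, 0, 0]

```text
time: 9.4
position: [0.5732, -0.1317, 0.0749]
tool_rot: [-0.05, 0.706, -0.705, 0.05]
ft_force: [-4.1, 4.7, 23.2]
grip_width: 0.0003
```

```bash
python3 -c "
from h import *;st()
from rig import eyes
a=eyes.camera('side')[:,:,::-1]
cv2.imwrite('pics/s7.png',cv2.resize(a[150:350,150:350],(600,600)))
b=eyes.camera('top')[:,:,::-1];cv2.imwrite('pics/t7.png',b)
st()"
```

```text
t 9.4 fix 4.114024383075081e-05 -0.14637955310737913 z 0.07487331827652491 toolx [-0.99  -0.141  0.001] tooly [-0.001  0.002 -1.   ] F fix -3.36 5.27 23.18 w 0.0002898748784505456
t 9.5 fix 3.218073300930626e-05 -0.14635895286781345 z 0.07486888961678466 toolx [-0.99  -0.141  0.001] tooly [-0.001  0.002 -1.   ] F fix -4.32 4.14 22.85 w 0.0005339094647476366
```

View pics/s7.png

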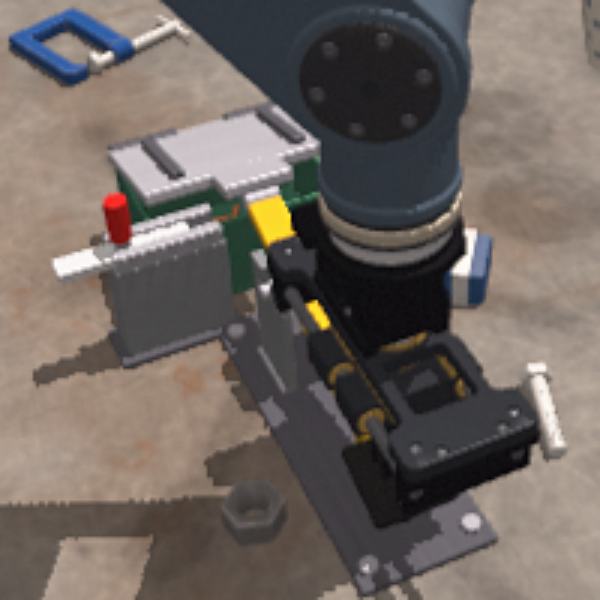

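View pics/t7.png

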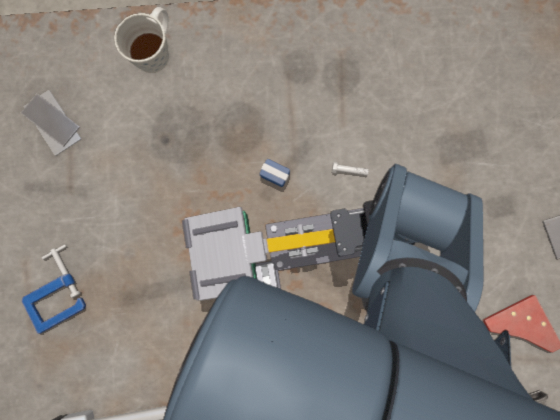

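The flap is raised and the knob sits at its back stop. The block at (275,172) and hex bolt at (350,169) are unmoved in the top view, and the nut is unmoved in the side view. The push is steady at about 23 N, so I'll hand in.

```bash
python3 -c "
from rig import ticket
print(ticket.hand_in())"
```

```text
the job is handed in; nothing more can be done
None
```

I pushed the red-knobbed bolt back to its end stop, then pressed the lever pad down onto its rubber stop. I handed the job in at about 9.5 s of the 38 s, with the fingers still holding the lever down; the hand-in gave no verdict.

- **Bolt:** in the side camera the knob moved 19.7 px of the 20.5 px expected for full travel, about 40 mm of 42. The arm also stalled there with rising force, so it reached the stop.
- **Lever and flap:** the pad is on its stop with a steady push of about 23 N, and the fingertips are about 50 mm above the table. I saw the flap raised in both the side and top pictures but did not measure its angle.
- **Force peak:** the push briefly reached 33 N on the stop before I eased it off.
- **Loose parts and pivot:** the magnet block and hex bolt look unmoved in the top view, and the nut in the side view. The lever's pin also looks to be in its saddle.
- **One reading that disagreed:** just before the stop the push read only about 0 to 2 N, less than the 5 N stated for lifting the flap. I put that down to sensor noise of about 1 N, because the flap was visibly up.

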